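# Open the filter compartment and park its access panel

### The job

The filter compartment of the silver-grey module has to be opened: turn both black turn buttons aside, then lift the blue access panel out by its white grip bar, lay it flat on the black rubber mat, bar up, and let go. Take it again by the upright lip along its edge and slide it, bar up and lip to the open front, into the white parking bay with the clear roof until it is fully home against the bay's back wall, leaving both buttons turned aside. Do not disturb the other things on the bench.

Things in the scene. Friction and masses are not known exactly. Their poses are not given: they have to be found in the camera images.
- module: Fixed silver-grey module, 220 (x) x 215 (y, -95 to +120), flat top 55 above the bench; origin on the bench under the centre of its panel opening. The opening is a recess 115 (x) x 135 (y), 6 deep, with a ledge that carries the panel, its top flush with the module's top, 2.5 mm play all round; open compartment below. Turn buttons on its top at x = -79 and +79, y = -10.
- button_front (a joint): Turn angle (rad) of the black turn button at the module's -x side; 0 = pointing straight over the panel (module's +x), positive counter-clockwise from above, range -1.7 to 1.7, either way will do; the panel is clear of it beyond about 1.25. Stays where left; friction about 0.05 N m.
- button_back (a joint): The same for the turn button at the module's +x side; 0 = pointing straight over the panel (module's -x).
- button_front_pivot (a point): On the front button's pivot axis, on the button's top face, 80 mm above the bench; x along the bar to its long end. The button is a straight upright-sided bar 60 long x 16 wide x 22 high, from 18 behind the pivot to 42 ahead of it, underside 3 mm above the module's top; it can be gripped across its width at the pivot and turned.
- button_back_pivot (a point): The same for the back button.
- panel: Loose blue panel, about 0.15 kg, plate 130 (x) x 110 (y) x 6 thick; origin at the centre of its underside, z up. Upright blue lip along its -x edge: 8 thick (x -65 to -57), 106 wide, 38 above the plate. White grip bar on top along x: 50 long, 16 thick, 28 above the plate, centred at x = -4, y = 0 (about over the centre of mass). In the module its x axis points along the module's -y.
- panel_bar (a point): Centre of the top face of the panel's grip bar, 34 above the panel's underside; axes as the panel's.
- panel_lip (a point): Middle of the lip's top edge, 44 above the panel's underside; axes as the panel's.
- console_top (a point): Centre of the top of the module's raised console with a screen, which runs along the module's +y side from y = 73 to 120 and rises to 91 above the bench. It stands 8 mm from the lip of the panel in its frame: no finger fits between.
- bay_home (a point): Where the panel's origin lies when fully home: on the bay's floor at x = 65, y = 0, z = 14 in the bay's frame; axes as the panel's then. The lip then stands in front of the roof with 35 mm between, so it can be held from above all the way in; the roof stops a hand that holds the grip bar.
- mat: Fixed black rubber mat, 190 (x) x 150 (y) x 2 thick, origin at the centre of its underside on the bench.
- bay: Fixed white parking bay; the panel slides in along its +x through the open -x end. Origin on the bench, mid-width, where the lip's outer face lies when the panel is home. Floor 14 above the bench, from x = -5 to the back wall at x = 130; side walls 116 apart (3 mm play each side) from x = 30, guide cheeks flaring outwards to x = 4. Clear roof from x = 43 to 138, from 58 to 62 above the bench.
- bottle_a: Loose bystander (sizes in mm): white plastic jar with blue cap, 56 dia x 110 high; leave alone. Origin at the centre of its underside.
- bottle_b: Loose bystander (sizes in mm): white plastic jar with blue cap, 56 dia x 110 high; leave alone. Origin at the centre of its underside.
- jar: Loose bystander (sizes in mm): short amber glass jar with blue cap, 48 dia x 60 high; leave alone. Origin at the centre of its underside.
- tip_box: Loose bystander (sizes in mm): blue box with white lid holding pipette tips, 85 x 125 x 55; leave alone. Origin at the centre of its underside.
- beaker: Loose bystander (sizes in mm): glass beaker, 70 dia x 90 high; leave alone. Origin at the centre of its underside.
- screwdriver: Loose bystander (sizes in mm): red-handled screwdriver lying flat, 180 long; leave alone.
- block: Loose bystander (sizes in mm): dark steel block, 90 x 60 x 50; leave alone. Origin at the centre of its underside.
Not all that is in view belongs to the job. Leave any pink look-alike of the panel alone.

How it is judged:
On the way, in this order (a step that is already met when the one before it is completed fails the run):
1. both turn buttons are turned aside, clear of the panel (more than 1.15 rad) ((value of joint button_front above 1.15 rad or value of joint button_front below -1.15 rad) and (value of joint button_back above 1.15 rad or value of joint button_back below -1.15 rad)), for 0.1 s.
2. the panel lies flat on the mat, grip bar up, its centre over the mat, let go and at rest (x of panel in the frame of mat between -0.09 and 0.09 m and y of panel in the frame of mat between -0.07 and 0.07 m and height (world z) of panel below 0.008 m and angle between panel's own z axis and vertical below 0.05 rad and contact force between the fingers and panel below 0.1 N and linear speed of panel below 0.02 m/s), for 0.2 s.
At the end, for the whole second after the job is handed in: The panel lies flat, bar up, on the floor of the parking bay, lip at the open front, home to within 8 mm of the back wall, let go and at rest; both turn buttons are turned aside by more than 1.15 rad (all of step 1 and x of panel in the frame of bay between 0.057 and 0.072 m and y of panel in the frame of bay between -0.008 and 0.008 m and z of panel in the frame of bay between 0.01 and 0.019 m and x of panel_lip in the frame of bay below 0.03 m and angle between panel's own z axis and vertical below 0.05 rad and contact force between the fingers and panel below 0.1 N and linear speed of panel below 0.02 m/s); the robot touches nothing.
It fails at once if a bystander is pushed away by more than 30 mm (distance of any of bottle_a, bottle_b, jar, tip_box, beaker, screwdriver, block from where it was at the start of the episode above 0.03 m).
It fails at once if a standing bystander is tipped (angle between any of bottle_a, bottle_b, jar, tip_box, beaker, block's own z axis and vertical above 0.4 rad).
It also fails if it takes over 72 s, if anything falls off the work surface, if the arm or the gripper's body presses on something with over 40 N, if the wrist force passes 120 N, or if a joint passes its speed limit or range.

### The arm

A 6-joint arm with a two-finger parallel gripper is mounted at the origin on the work surface. World frame = base frame: x ahead of the robot, y to its left, z up, the work surface at z = 0. Lengths are in m, angles in rad, forces in N, time in s.
With the tool pointing down it reaches from about 0.35 to 0.85 m from the base axis. Payload 8.1 kg.
Tool frame: the origin (TCP) lies at the very end of the fingers, on their centre line; the grasp point (between the pads) lies 19 mm behind it; x points along the fingers, y is the direction in which the jaws open and shut, and the axes are right-handed (so a half turn about x gives the same grasp; the last joint's range is limited). The gripper opens to 85 mm and grips with 20 to 120 N. Pads are 22 mm wide; open, the fingers measure 114 mm over their backs; the gripper's body (76 mm by 85 mm) begins 54 mm behind the grasp point. The pads swing forward as they close: fully open they stand 13 mm farther back than shut.
Start: joints at [-1.195, 0.13, 1.488, -0, 1.523, -0.085], TCP at [0.267, -0.537, 0.231] pointing down, gripper open.
Joint ranges: [-2.96, 2.96], [-0.89, 2.26], [0.02, 2.5], [-1.34, 4.48], [0, 2.73], [-2.66, 2.66]. Speed limits (rad/s): [2.39, 2.39, 2.79, 3.14, 3.14, 3.14].

### API

Orientations are given as a rotation vector (axis times angle).
In Python, from cell import bot gives the robot as it stands.
- The arm moves only by the tool jog_arm, never from a script. Its argument "motion" is a list of rows, each a list of 6 numbers: the shift along the tool's x, y, z in mm, then the turn, a rotation vector about the tool's x, y, z in rad. In form: [[tx, ty, tz, ax, ay, az], ...]. A call has 1 to 5 rows; each row is the pose to reach, as a shift and turn from the pose commanded when the call began, along the tool's axes at that moment; what a row does not reach only later rows make up. A row lasts 1/10 s, in which the tool goes at most 50 mm and 8.59 degrees, less where a joint would pass 70% of its speed; a pose out of reach is approached as far as the arm can. A call with a gripper value outside its range is refused whole. "jaw" is the closure, from 0 (fully open) to 1 (shut), set as the call begins (left out, the last holds). The fingers move at their own pace and stop on an object; "squeeze" is the grip in N (left out, the last holds). Time passes only in rows, so rows that repeat a pose let the fingers close. It gives the time, the measured TCP pose, the force and the opening at its end, in the units of the state.
- bot.state(): the state, without advancing time (a new reading comes with each control period).
- bot.read_camera(name): name is "side" or "top"; returns a dict with "frame" (400x640x3 uint8, red, green, blue), "depth" (400x640 float32, m along the optical axis (not along the pixel's ray), 0 where there is no reading), "camera_matrix" (3x3 intrinsics, pixels), "dist" ([k1, k2, p1, p2, k3] as OpenCV has them; the pictures are not rectified), "R" (3x3) and "t" (3): a world point X has camera coordinates R X + t. Camera axes: x right, y down, z forward; pixel columns grow to the right and rows downward; lengths in m; the calibration is good to about 2 mm. A picture is of the moment at which its call begins.
- bot.job_done(): hands the job in, once; it reports no verdict.
Trained networks look in a picture, given as the dict that the camera call returned (one of the last four; its "shot" number tells which), for a name from the list of things; names that differ only in an ending like _2 or _b are one class to them, and where a whole thing is asked for, a point or a joint stands for the part that bears it (a point fixed in the world has none). Each returns a list of dicts, best first, with "score" (0 to 1); they miss things now and then, are a little off and sometimes report something else, mostly with a low value. They report only what shows in the picture. A call takes as long as a camera call. They do not tell look-alikes from the thing itself.
- bot.search_frame(picture, name): "box" ([left, top, right, bottom] in pixels, round what is visible of it).
- bot.tip_of(picture, name): "centre" ([column, row] in pixels: a listed point, or the origin of a listed thing).
The state is a dict: "clock": time; "joints": joint angles; "joint_velocities": joint speeds; "joint_torque": joint torques, N m; "position": TCP position; "ee_rot": TCP orientation; "force": force on the tool from outside, world axes, zero at the start; "ft_torque": the same for the moment, N m; "finger_gap": finger opening in m.
Only numpy, scipy, OpenCV 4.12 (cv2) and the standard library are available. Lean on these libraries where they do the work, as an engineer would, in place of code of your own. Each camera call takes 0.05 s, during which the arm holds its last target. There are 200 camera calls.

## Working session

There is one attempt and no reset: what is moved stays moved. The work goes in short steps, Python scripts to look and compute and a tool call to move; the robot and the scene stay as the last step left them, time stands still between calls to the robot, and variables do not carry over. Pictures are saved under pics/ and viewed, about 8 in all and at most 12, crops included, and the job is handed in when it is done.

Besides the shell and the picture viewer there is one more tool, called as name(argument=value, ...) on one line, values as JSON. jog_arm: Moves the arm, as the interface text tells. Its arguments: {"type":"object","properties":{"motion":{"type":"array","items":{"type":"array","items":{"type":"number"}}},"jaw":{"type":"number"},"squeeze":{"type":"number"}},"required":["motion"]}

```bash
mkdir -p pics; ls; python3 - <<'E'
from cell import bot
import cv2, numpy as np
s=bot.state(); print({k:np.round(v,3).tolist() for k,v in s.items()})
for c in ("top","side"):
    p=bot.read_camera(c); cv2.imwrite(f"pics/{c}0.png",p["frame"][:,:,::-1])
    print(c,np.round(p["R"],3).tolist(),np.round(p["t"],3),p["camera_matrix"].tolist(),p["dist"])
    for n in ["button_front_pivot","button_back_pivot","panel_bar","panel_lip","console_top","bay_home","mat","bay","module","panel"]:
        print(n,[(round(r["score"],2),np.round(r["centre"]).tolist()) for r in bot.tip_of(p,n)[:3]])
E
```

```text
pics
{'clock': 0.0, 'joints': [-1.195, 0.131, 1.489, -0.0, 1.523, -0.085], 'joint_velocities': [-0.001, -0.0, 0.001, 0.0, 0.002, -0.0], 'joint_torque': [0.0, -56.94, -50.055, -0.0, 0.015, 0.0], 'position': [0.267, -0.537, 0.23], 'ee_rot': [1.966, 0.463, -1.966], 'force': [0.591, -0.432, -0.393], 'ft_torque': [-0.003, 0.008, -0.014], 'finger_gap': 0.085}
top [[-0.012, -1.0, -0.018], [-0.983, 0.016, -0.182], [0.182, 0.016, -0.983]] [0.027 0.558 1.103] [[375.34152330724095, 0.0, 318.09493319610993], [0.0, 375.34152330724095, 206.73779031325233], [0.0, 0.0, 1.0]] [-0.0031088  0.         0.         0.         0.       ]
button_front_pivot [(0.6, [419.0, 256.0]), (0.25, [400.0, 157.0])]
button_back_pivot [(0.72, [408.0, 224.0]), (0.54, [402.0, 160.0]), (0.5, [413.0, 203.0])]
panel_bar [(0.92, [486.0, 269.0]), (0.86, [412.0, 224.0]), (0.6, [382.0, 225.0])]
panel_lip [(0.75, [483.0, 289.0]), (0.56, [395.0, 226.0])]
console_top [(0.93, [384.0, 229.0]), (0.72, [472.0, 207.0])]
bay_home [(0.62, [244.0, 208.0])]
mat [(0.75, [327.0, 231.0])]
bay [(0.88, [245.0, 230.0])]
module [(0.85, [407.0, 234.0]), (0.55, [409.0, 225.0])]
panel [(0.67, [481.0, 264.0]), (0.56, [409.0, 226.0])]
side [[-0.915, -0.404, 0.001], [-0.282, 0.637, -0.717], [0.289, -0.656, -0.697]] [0.499 0.217 1.494] [[492.3388469036989, 0.0, 324.9219822842807], [0.0, 492.3388469036989, 199.81262849227122], [0.0, 0.0, 1.0]] [-0.03090181  0.          0.          0.          0.        ]
button_front_pivot [(0.66, [344.0, 223.0]), (0.56, [392.0, 164.0])]
button_back_pivot [(0.61, [348.0, 151.0]), (0.25, [282.0, 269.0])]
panel_bar [(0.87, [369.0, 161.0]), (0.62, [419.0, 141.0])]
panel_lip [(0.94, [362.0, 166.0]), (0.86, [431.0, 145.0])]
console_top [(0.84, [361.0, 174.0])]
bay_home [(0.57, [284.0, 269.0])]
mat [(0.95, [342.0, 225.0])]
bay [(0.97, [301.0, 277.0])]
module [(0.65, [371.0, 175.0])]
panel [(0.86, [417.0, 148.0]), (0.67, [358.0, 172.0])]
```

```bash
python3 - <<'E'
import cv2
t=cv2.imread("pics/top0.png");cv2.imwrite("pics/top0c.png",cv2.resize(t[110:330,180:560],None,fx=2.1,fy=2.1,interpolation=cv2.INTER_CUBIC))
s=cv2.imread("pics/side0.png");cv2.imwrite("pics/side0c.png",cv2.resize(s[80:360,180:540],None,fx=2.1,fy=2.1,interpolation=cv2.INTER_CUBIC))
E
```

```text
(no output)
```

View pics/top0c.png

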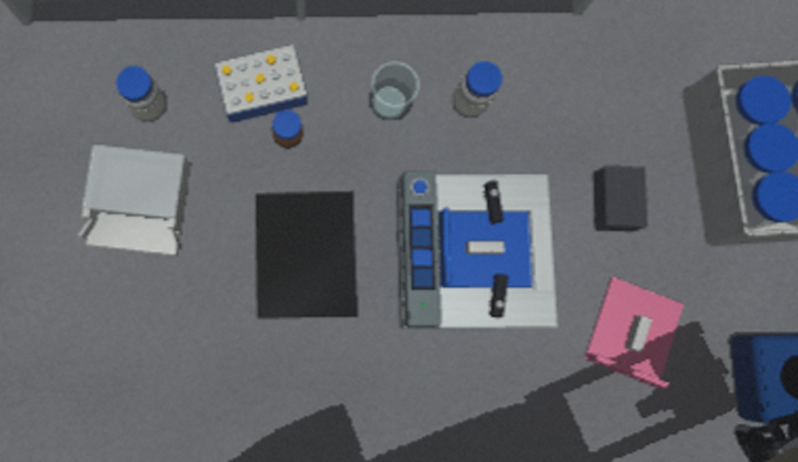

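View pics/side0c.png

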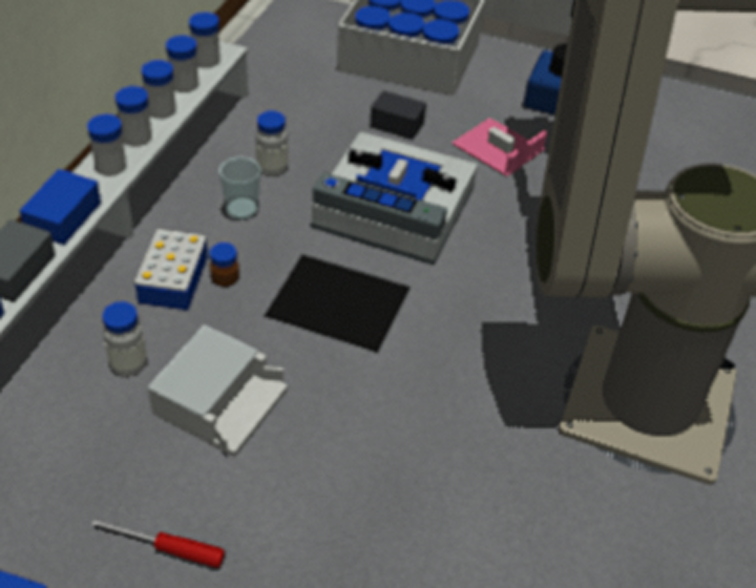

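The top view (crop) shows the module at crop (480,250), with the console on its +y (left) side. The buttons are at about (493,200) and (500,295). The mat is at (306,255), and the bay at (135,200) with its opening towards the robot. The pink look-alike is at (635,330). Next I'll measure using depth.

```bash
cat > h.py <<'E'
import numpy as np, cv2
from cell import bot
def cloud(p):
    K,D=p["camera_matrix"],np.array(p["dist"]); d=p["depth"]; h,w=d.shape
    uv=np.stack(np.meshgrid(np.arange(w),np.arange(h)),-1).reshape(-1,1,2).astype(float)
    n=cv2.undistortPoints(uv,K,D).reshape(h,w,2)
    X=np.dstack([n,np.ones((h,w))])*d[...,None]
    X=(X-p["t"])@p["R"]; X[d==0]=np.nan
    return X
def at(p,uv,z):   # pixel -> world at height z
    n=cv2.undistortPoints(np.array(uv,float).reshape(-1,1,2),p["camera_matrix"],np.array(p["dist"])).reshape(-1,2)
    r=np.c_[n,np.ones(len(n))]@p["R"]; c=-p["R"].T@p["t"]
    return c+r*((z-c[2])/r[:,2])[:,None]
def rect(p,mask,z):  # largest blob -> world rectangle at height z
    n,l,s,c=cv2.connectedComponentsWithStats(mask.astype(np.uint8)); k=1+np.argmax(s[1:,4])
    v,u=np.nonzero(l==k); W=at(p,np.c_[u,v],z)[:,:2]
    (cx,cy),(a,b),th=cv2.minAreaRect((W*1000).astype(np.float32))
    return [round(float(q),1) for q in (cx,cy,a,b,th)], int(s[k,4])
E
python3 - <<'E'
from h import *
p=bot.read_camera("top"); X=cloud(p); f=p["frame"].astype(int); z=X[...,2]; r,g,b=f[...,0],f[...,1],f[...,2]
win=np.zeros(z.shape,bool); win[185:275,368:450]=1
hsv=cv2.cvtColor(p["frame"],cv2.COLOR_RGB2HSV)
near=lambda h,e=.006: abs(z-h)<e
print("bench z",np.nanmedian(z[230:260,430:450]), "console z",np.nanmedian(z[225:235,380:386]))
print("console",rect(p,win&near(.091),.091))
print("module top",rect(p,win&(near(.055)|near(.080,.01)),.055))
print("btn", [rect(p,win&near(.08,.006)&(hsv[...,2]<60)&m,.08) for m in (np.arange(400)[:,None]<226,np.arange(400)[:,None]>=226)])
w2=win.copy(); w2[:,:388]=0
print("panel blue",rect(p,w2&(hsv[...,1]>120)&near(.055),.055))
print("bar",rect(p,w2&(hsv[...,1]<100)&(hsv[...,2]>100)&near(.083),.083))
print("lip",rect(p,w2&(hsv[...,1]>120)&near(.093,.008),.093))
m=np.zeros_like(win); m[195:270,295:355]=1
print("mat",rect(p,m&(hsv[...,2]<45),.002))
m=np.zeros_like(win); m[165:240,210:275]=1
print("bay roof",rect(p,m&near(.062),.062)); print("bay floor",rect(p,m&near(.014,.005),.014))
print("pix bay z col245",np.round(z[170:236:3,245],3))
for n in ["button_front_pivot","button_back_pivot","panel_bar","panel_lip"]:
    zz={"b":.08,"panel_bar":.083,"panel_lip":.093}.get(n,.08)
    print(n,[np.round(at(p,q["centre"],zz)[0],4).tolist() for q in bot.tip_of(p,n)[:3]])
E
```

```text
bench z 0.0538056914984104 console z 0.09240766267223742
console ([487.0, -164.2, 47.2, 218.3, 89.5], 1179)
module top ([490.4, -248.9, 216.2, 225.3, 89.2], 3889)
btn [([542.0, -271.8, 36.8, 12.9, 3.7], 52), ([418.0, -269.8, 13.6, 55.9, 79.4], 72)]
panel blue ([487.0, -260.1, 128.4, 106.5, 89.1], 1157)
bar ([487.5, -255.7, 50.0, 11.9, 89.1], 85)
lip ([489.0, -198.4, 8.8, 103.1, 87.3], 108)
mat ([501.9, -1.9, 161.2, 145.8, 1.3], 1600)
bay roof ([588.1, 248.0, 137.5, 108.5, 82.6], 1371)
bay floor ([526.7, 255.9, 141.6, 54.9, 82.7], 636)
pix bay z col245 [ 0.001 -0.003  0.001  0.001  0.066  0.063  0.06   0.066  0.063  0.061
  0.062  0.062  0.058  0.062  0.017  0.017  0.013  0.011  0.016  0.017
 -0.005  0.004]
button_front_pivot [[0.5679, -0.2732, 0.08]]
button_back_pivot [[0.5631, -0.2681, 0.08]]
panel_bar [[0.499, -0.2637, 0.083], [0.4081, -0.2783, 0.083], [0.3686, -0.4617, 0.083]]
panel_lip [[0.3157, -0.4521, 0.093], [0.4907, -0.1953, 0.093], [0.4719, -0.2356, 0.093]]
```

```bash
cat >> h.py <<'E'
from scipy.spatial.transform import Rotation as Ro
def go(x,y,z,phi,S=None):  # world target mm, jaw angle deg -> tool-frame row from measured pose
    s=S or bot.state(); R=Ro.from_rotvec(s["ee_rot"]).as_matrix(); c,q=np.cos(np.radians(phi)),np.sin(np.radians(phi))
    T=np.array([[0,c,q],[0,q,-c],[-1,0,0]])
    return np.r_[np.round(R.T@(np.array([x,y,z])-1000*np.array(s["position"])),1),np.round(Ro.from_matrix(R.T@T).as_rotvec(),3)].tolist()
def show():
    s=bot.state(); R=Ro.from_rotvec(s["ee_rot"]).as_matrix()
    print("t",round(s["clock"],2),"pos",np.round(1000*np.array(s["position"]),1),"phi",round(np.degrees(np.arctan2(R[1,1],R[0,1])),1),"down",np.round(R[:,0],3),"F",np.round(s["force"],1),"gap",round(s["finger_gap"],4),"j",np.round(s["joints"],2))
E
python3 - <<'E'
from h import *
show(); print("front 80", go(409,-269.5,115,80), "or -100",go(409,-269.5,115,-100))
p=bot.read_camera("top"); X=cloud(p); z=X[...,2]; hsv=cv2.cvtColor(p["frame"],cv2.COLOR_RGB2HSV)
m=np.zeros(z.shape,bool); m[190:222,400:430]=1; print("back",rect(p,m&(hsv[...,2]<60),.08))
m=np.zeros(z.shape,bool); m[222:268,400:430]=1; print("front",rect(p,m&(hsv[...,2]<60),.08))
roof=(abs(z-.062)<.008); roof[:, :205]=0; roof[:,280:]=0; roof[:160]=0; roof[240:]=0
n,l,s,c=cv2.connectedComponentsWithStats(roof.astype(np.uint8)); roof=l==1+np.argmax(s[1:,4])
cols=[u for u in range(640) if roof[:,u].any()]; c2=cols[6:-6]
for nm,fn,o in(("front",max,.5),("back",min,-.5)):
    W=at(p,[(u,fn(np.nonzero(roof[:,u])[0])+o) for u in c2],.062)[:,:2]*1000
    k=np.polyfit(W[:,1],W[:,0],1); e=W[:,0]-np.polyval(k,W[:,1]); g=abs(e)<4; k=np.polyfit(W[g,1],W[g,0],1)
    print(nm,"yaw",-np.degrees(np.arctan(k[0])),"x at y=248",np.polyval(k,248),len(W),g.sum())
rows=[v for v in range(400) if roof[v].any()][4:-4]
for nm,fn,o in(("left",min,-.5),("right",max,.5)):
    W=at(p,[(fn(np.nonzero(roof[v])[0])+o,v) for v in rows],.062)[:,:2]*1000
    k=np.polyfit(W[:,0],W[:,1],1); print(nm,"yaw",np.degrees(np.arctan(k[0])),"y at x=588",np.polyval(k,588))
print("bay_home",[(r["score"],at(p,r["centre"],.014)[0]) for r in bot.tip_of(p,"bay_home")],"bay",[at(p,r["centre"],0)[0] for r in bot.tip_of(p,"bay")],"mat",[at(p,r["centre"],0)[0] for r in bot.tip_of(p,"mat")])
q=bot.read_camera("side")
print("side: bay_home",[(r["score"],at(q,r["centre"],.014)[0]) for r in bot.tip_of(q,"bay_home")],"bay",[at(q,r["centre"],0)[0] for r in bot.tip_of(q,"bay")],"mat",[at(q,r["centre"],0)[0] for r in bot.tip_of(q,"mat")])
print("btn",[at(q,r["centre"],.08)[0] for n in("button_back_pivot",) for r in bot.tip_of(q,n)],[at(q,r["centre"],.083)[0] for r in bot.tip_of(q,"panel_bar")])
E
```

```text
t 1.35 pos [ 266.8 -537.4  231.3] phi -63.6 down [-0.  0. -1.] F [-0.5  0.   0.1] gap 0.0855 j [-1.2   0.13  1.49  0.    1.52 -0.09]
front 80 [116.3, -176.7, -246.5, -2.506, -0.0, 0.0] or -100 [116.3, -176.7, -246.5, 0.635, 0.0, 0.0]
back ([550.1, -268.9, 57.6, 16.6, 6.8], 91)
front ([418.3, -268.6, 16.4, 56.7, 81.0], 92)
front yaw -7.24884413215574 x at y=248 546.3457603240552 37 35
back yaw -7.621545462785172 x at y=248 642.9094520427568 37 37
left yaw -6.294361444960336 y at x=588 317.14510029826465
right yaw -6.639910658864368 y at x=588 179.09043673342467
bay_home [(0.74, array([0.57229722, 0.25992262, 0.014     ]))] bay [array([0.50170895, 0.25259475, 0.        ])] mat [array([ 0.48320162, -0.00599565,  0.        ]), array([ 0.58373415, -0.27411911,  0.        ])]
side: bay_home [(0.82, array([0.56362591, 0.25238656, 0.014     ]))] bay [array([0.51550944, 0.255389  , 0.        ])] mat [array([ 0.4739322 , -0.00511915,  0.        ])]
btn [array([ 0.57742271, -0.29092647,  0.08      ])] [array([ 0.35347393, -0.41761515,  0.083     ]), array([ 0.48196579, -0.25920705,  0.083     ]), array([0.5061364 , 0.53042937, 0.083     ])]
```

jog_arm(motion=[[50,-44,-62,0,0,0],[90,-88,-123,0,0,0],[90,-88,-123,0,0,0],[90,-88,-123,0,0,0]], jaw=0.45, squeeze=60)

```text
clock: 2.25
position: [0.3382, -0.4001, 0.1387]
ee_rot: [1.965, 0.466, -1.966]
force: [-0.7, -0.8, 0.4]
finger_gap: 0.0471
```

jog_arm(motion=[[0,-88.7,-123.5,0.635,0,0],[0,-88.7,-123.5,0.635,0,0],[0,-88.7,-123.5,0.635,0,0],[0,-88.7,-123.5,0.635,0,0],[0,-88.7,-123.5,0.635,0,0]])

```text
clock: 2.75
position: [0.4102, -0.2672, 0.1414]
ee_rot: [-2.129, 0.188, 2.128]
force: [-0.9, -0.5, 0.2]
finger_gap: 0.047
```

```bash
python3 - <<'E'
from h import *
show(); print(go(409,-270,62,-98))
p=bot.read_camera("top"); cv2.imwrite("pics/t1.png",cv2.resize(p["frame"][170:300,350:470,::-1],None,fx=4,fy=4,interpolation=cv2.INTER_CUBIC))
E
```

```text
t 2.75 pos [ 410.2 -267.2  141.4] phi -100.1 down [ 0.001  0.    -1.   ] F [-0.9 -0.5  0.2] gap 0.047 j [-0.68 -0.11  1.9   0.    1.35  1.06]
[79.4, 3.1, 0.7, -0.037, -0.001, 0.001]
```

jog_arm(motion=[[40,3,0.5,-0.035,0,0],[60,3,0.5,-0.035,0,0],[79,3,0.5,-0.035,0,0],[79,3,0.5,-0.035,0,0]])

```text
clock: 3.2
position: [0.406, -0.2712, 0.0594]
ee_rot: [-2.144, 0.145, 2.153]
force: [-0.4, 0.5, -0.7]
finger_gap: 0.0473
```

jog_arm(motion=[[0,0,0,0,0,0],[0,0,0,0,0,0],[0,0,0,0,0,0],[0,0,0,0,0,0]], jaw=1)

```text
clock: 3.6
position: [0.4088, -0.271, 0.064]
ee_rot: [-2.149, 0.146, 2.147]
force: [-1.2, 12.3, 9.6]
finger_gap: 0.0146
```

```bash
python3 -c "
from h import *
show()"
```

```text
t 3.6 pos [ 408.8 -271.    64. ] phi -97.9 down [ 0.001  0.003 -1.   ] F [-1.2 12.3  9.6] gap 0.0146 j [-0.69 -0.01  1.96  0.    1.2   1.02]
```

jog_arm(motion=[[-2,-1,0,0.1,0,0],[-2,-1,0,0.22,0,0],[-2,-1,0,0.35,0,0],[-2,-1,0,0.48,0,0],[-2,-1,0,0.6,0,0]])

```text
clock: 4.1
position: [0.4081, -0.2721, 0.0642]
ee_rot: [-1.788, 0.699, 1.787]
force: [2.7, -6.0, -13.6]
finger_gap: 0.0145
```

jog_arm(motion=[[0,0,0,0.13,0,0],[0,0,0,0.27,0,0],[0,0,0,0.4,0,0],[0,0,0,0.54,0,0],[0,0,0,0.68,0,0]])

```text
clock: 4.6
position: [0.4067, -0.2728, 0.0642]
ee_rot: [-1.316, 1.14, 1.317]
force: [-5.7, -8.8, -9.0]
finger_gap: 0.0147
```

jog_arm(motion=[[0,0,0,0.05,0,0],[0,0,0,0.05,0,0]])

```text
clock: 4.8
position: [0.4066, -0.2728, 0.0642]
ee_rot: [-1.282, 1.164, 1.283]
force: [-7.0, -8.2, -8.5]
finger_gap: 0.0146
```

jog_arm(motion=[[0,0,0,0,0,0],[0,0,0,0,0,0],[0,0,0,0,0,0]], jaw=0.45)

```text
clock: 5.1
position: [0.409, -0.2719, 0.0655]
ee_rot: [-1.286, 1.159, 1.282]
force: [-1.2, 0.3, 0.1]
finger_gap: 0.0468
```

jog_arm(motion=[[-40,0,0,0,0,0],[-80,0,0,0,0,0],[-80,0,0,0,0,0]])

```text
clock: 5.4
position: [0.4117, -0.274, 0.1515]
ee_rot: [-1.294, 1.158, 1.274]
force: [1.2, -0.7, 0.7]
finger_gap: 0.0468
```

```bash
python3 -c "
from h import *
show(); print(go(566,-271,142,-82))"
```

```text
t 5.4 pos [ 411.7 -274.   151.5] phi -174.1 down [ 0.009 -0.007 -1.   ] F [ 1.2 -0.7  0.7] gap 0.0468 j [-0.69 -0.12  1.88  0.    1.36  2.35]
[10.9, -153.7, -12.6, -1.608, -0.013, -0.0]
```

jog_arm(motion=[[5,-40,-3,-0.15,0,0],[10,-80,-6,-0.3,0,0],[10,-120,-9,-0.45,0,0],[10,-154,-12,-0.6,0,0],[10,-154,-12,-0.75,0,0]])

```text
clock: 5.9
position: [0.5661, -0.2668, 0.1337]
ee_rot: [-1.81, 0.67, 1.807]
force: [-1.2, 0.2, 0.6]
finger_gap: 0.0472
```

jog_arm(motion=[[0,0,0,-0.15,0,0],[0,0,0,-0.3,0,0],[0,0,0,-0.45,0,0],[0,0,0,-0.6,0,0],[0,0,0,-0.75,0,0]])

```text
clock: 6.4
position: [0.563, -0.2676, 0.1345]
ee_rot: [2.203, 0.041, -2.202]
force: [-0.2, -0.8, 0.1]
finger_gap: 0.0469
```

jog_arm(motion=[[0,0,0,-0.1,0,0],[0,0,0,-0.1,0,0]])

```text
clock: 6.6
position: [0.5629, -0.2677, 0.1345]
ee_rot: [2.153, 0.143, -2.152]
force: [-0.1, 0.1, 0.3]
finger_gap: 0.0469
```

```bash
python3 -c "
from h import *
show(); print(go(566,-272,65,-82))
p=bot.read_camera('top'); cv2.imwrite('pics/t2.png',cv2.resize(p['frame'][170:300,350:470,::-1],None,fx=4,fy=4,interpolation=cv2.INTER_CUBIC))"
```

```text
t 6.6 pos [ 562.9 -267.7  134.5] phi -82.4 down [ 0.001 -0.    -1.   ] F [-0.1  0.1  0.3] gap 0.0469 j [-0.53  0.25  1.53  0.    1.36  0.91]
[69.5, 4.7, -2.4, -0.007, -0.001, -0.0]
```

View pics/t2.png

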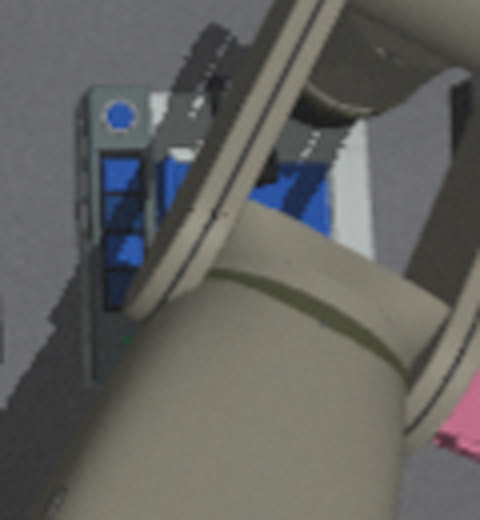

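The arm hides the buttons here, so I'll check them later from the side camera. Next I grip the back button.

jog_arm(motion=[[35,4,-2.5,0,0,0],[52,4,-2.5,0,0,0],[68,4,-2.5,0,0,0],[68,4,-2.5,0,0,0]])

```text
clock: 7.05
position: [0.5635, -0.27, 0.0628]
ee_rot: [2.151, 0.144, -2.161]
force: [-0.2, -0.5, 0.7]
finger_gap: 0.0472
```

jog_arm(motion=[[0,0,0,0,0,0],[0,0,0,0,0,0],[0,0,0,0,0,0],[0,0,0,0,0,0]], jaw=1)

```text
clock: 7.45
position: [0.5664, -0.2716, 0.068]
ee_rot: [2.155, 0.14, -2.151]
force: [-1.6, 2.6, 6.4]
finger_gap: 0.0138
```

```bash
python3 -c "
from h import *
show()"
```

```text
t 7.45 pos [ 566.4 -271.6   68. ] phi -82.5 down [ 0.002 -0.001 -1.   ] F [-1.6  2.6  6.4] gap 0.0138 j [-0.53  0.33  1.56  0.    1.25  0.91]
```

jog_arm(motion=[[0,0,0,-0.12,0,0],[0,0,0,-0.25,0,0],[0,0,0,-0.38,0,0],[0,0,0,-0.51,0,0],[0,0,0,-0.64,0,0]])

```text
clock: 7.95
position: [0.5659, -0.2704, 0.068]
ee_rot: [1.767, 0.723, -1.765]
force: [-6.0, 7.8, 10.9]
finger_gap: 0.0143
```

jog_arm(motion=[[0,0,0,-0.13,0,0],[0,0,0,-0.27,0,0],[0,0,0,-0.4,0,0],[0,0,0,-0.54,0,0],[0,0,0,-0.68,0,0]])

```text
clock: 8.45
position: [0.5647, -0.2698, 0.0679]
ee_rot: [1.293, 1.157, -1.293]
force: [-12.2, 11.0, 17.8]
finger_gap: 0.0145
```

jog_arm(motion=[[0,0,0,-0.03,0,0],[0,0,0,-0.03,0,0]])

```text
clock: 8.65
position: [0.5647, -0.2698, 0.0679]
ee_rot: [1.275, 1.17, -1.275]
force: [-12.3, 11.4, 16.8]
finger_gap: 0.0144
```

jog_arm(motion=[[0,0,0,0,0,0],[0,0,0,0,0,0],[0,0,0,0,0,0]], jaw=0.45)

```text
clock: 8.95
position: [0.5659, -0.2717, 0.0667]
ee_rot: [1.275, 1.164, -1.275]
force: [1.1, 0.7, -0.5]
finger_gap: 0.0472
```

jog_arm(motion=[[-40,0,0,0,0,0],[-80,0,0,0,0,0],[-80,0,0,0,0,0]])

```text
clock: 9.25
position: [0.5694, -0.2737, 0.154]
ee_rot: [1.276, 1.153, -1.27]
force: [1.2, -0.1, 1.3]
finger_gap: 0.047
```

```bash
python3 -c "
from h import *
show(); print(go(488,-256.5,140,-0.8)); print(go(488,-256.5,140,179.2))
p=bot.read_camera('side'); cv2.imwrite('pics/s2.png',cv2.resize(p['frame'][90:220,300:440,::-1],None,fx=4,fy=4,interpolation=cv2.INTER_CUBIC))"
```

```text
t 9.25 pos [ 569.4 -273.7  154. ] phi -5.2 down [ 0.01  -0.006 -1.   ] F [ 1.2 -0.1  1.3] gap 0.047 j [-0.53  0.25  1.5  -0.    1.38 -0.44]
[13.1, -82.7, -9.9, -0.076, 0.005, -0.01]
[13.1, -82.7, -9.9, 3.065, -0.016, -0.008]
```

View pics/s2.png

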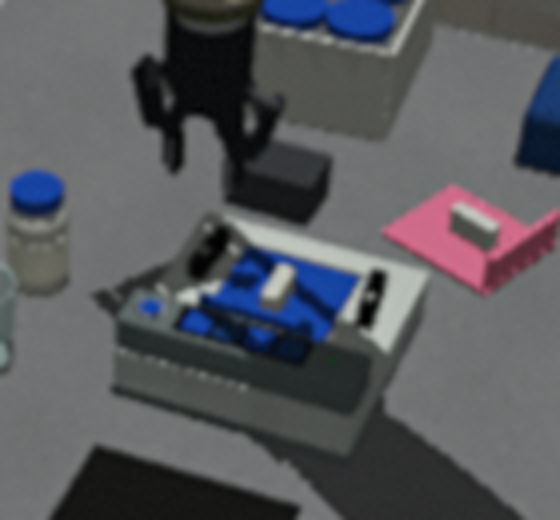

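Both buttons now lie parallel to y, at crop (210,248) and (372,297). The white bar at (278,285) is free. Next I grasp the bar.

jog_arm(motion=[[6,-41,-5,-0.076,0.005,-0.01],[13,-82,-10,-0.076,0.005,-0.01],[13,-82,-10,-0.076,0.005,-0.01],[13,-82,-10,-0.076,0.005,-0.01]])

```text
clock: 9.7
position: [0.4833, -0.2534, 0.1316]
ee_rot: [1.22, 1.216, -1.226]
force: [0.4, -0.8, 1.5]
finger_gap: 0.047
```

```bash
python3 -c "
from h import *
show(); print(go(488,-256.5,61,-0.8))"
```

```text
t 9.7 pos [ 483.3 -253.4  131.6] phi -0.8 down [-0.012  0.007 -1.   ] F [ 0.4 -0.8  1.5] gap 0.047 j [-0.58  0.07  1.74 -0.    1.35 -0.56]
[70.5, 5.6, 3.5, -0.001, -0.007, 0.012]
```

jog_arm(motion=[[35,5,3.5,0,-0.006,0.011],[52,5,3.5,0,-0.006,0.011],[70,5,3.5,0,-0.006,0.011],[70,5,3.5,0,-0.006,0.011]])

```text
clock: 10.1
position: [0.4887, -0.2567, 0.0608]
ee_rot: [1.22, 1.205, -1.22]
force: [-0.0, 0.6, -0.6]
finger_gap: 0.0469
```

jog_arm(motion=[[0,0,0,0,0,0],[0,0,0,0,0,0],[0,0,0,0,0,0],[0,0,0,0,0,0]], jaw=1)

```text
clock: 10.5
position: [0.4879, -0.2582, 0.065]
ee_rot: [1.217, 1.202, -1.221]
force: [-14.2, 0.0, 10.0]
finger_gap: 0.0147
```

```bash
python3 -c "
from h import *
show()"
```

```text
t 10.5 pos [ 487.9 -258.2   65. ] phi -0.8 down [-0.002 -0.002 -1.   ] F [-14.2   0.   10. ] gap 0.0147 j [-0.58  0.15  1.79 -0.    1.21 -0.56]
```

jog_arm(motion=[[-3,-1.5,0,0,0,0],[-15,-1.5,0,0,0,0],[-40,-1.5,0,0,0,0],[-80,-1.5,0,0,0,0],[-80,-1.5,0,0,0,0]])

```text
clock: 11.0
position: [0.4917, -0.2596, 0.1516]
ee_rot: [1.22, 1.189, -1.214]
force: [1.6, -1.3, -0.6]
finger_gap: 0.0145
```

```bash
python3 -c "
from h import *
show(); print(go(487,-0,145,83))
p=bot.read_camera('side'); cv2.imwrite('pics/s3.png',cv2.resize(p['frame'][60:240,260:440,::-1],None,fx=3,fy=3,interpolation=cv2.INTER_CUBIC))"
```

```text
t 11.0 pos [ 491.7 -259.6  151.6] phi -0.8 down [ 0.012 -0.007 -1.   ] F [ 1.6 -1.3 -0.6] gap 0.0145 j [-0.58  0.05  1.72  0.    1.36 -0.56]
[4.6, -8.3, -259.5, -1.462, 0.014, -0.005]
```

View pics/s3.png

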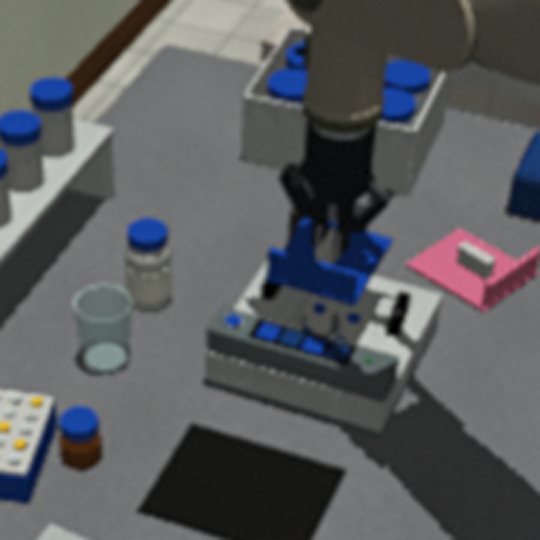

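The panel is lifted level at crop (330,265), well clear of the console. Next I carry it to the mat while rotating it.

jog_arm(motion=[[0,-1,-40,0,0,0],[0,-2,-80,-0.1,0,0],[0,-3,-120,-0.24,0,0],[0,-4,-160,-0.38,0,0],[0,-4,-200,-0.52,0,0]])

```text
clock: 11.55
position: [0.4859, -0.0555, 0.143]
ee_rot: [0.825, 1.407, -0.824]
force: [0.1, 0.1, -1.4]
finger_gap: 0.0146
```

jog_arm(motion=[[0,0,0,-0.14,0,0],[0,0,0,-0.28,0,0],[0,0,0,-0.42,0,0],[0,0,0,-0.56,0,0],[0,0,0,-0.7,0,0]])

```text
clock: 12.05
position: [0.4862, -0.0568, 0.1429]
ee_rot: [0.281, 1.551, -0.282]
force: [0.0, 0.6, -0.8]
finger_gap: 0.0147
```

jog_arm(motion=[[0,0,0,-0.1,0,0],[0,0,0,-0.24,0,0],[0,0,0,-0.24,0,0]])

```text
clock: 12.35
position: [0.4862, -0.0569, 0.1429]
ee_rot: [0.096, 1.568, -0.096]
force: [0.2, -0.2, -1.0]
finger_gap: 0.0145
```

```bash
python3 -c "
from h import *
show(); print(go(485,-3,60,83))"
```

```text
t 12.35 pos [486.2 -56.9 142.9] phi 83.0 down [ 0.001 -0.    -1.   ] F [ 0.2 -0.2 -1. ] gap 0.0145 j [-0.22 -0.11  1.9  -0.    1.36 -1.67]
[82.9, 53.4, -7.8, -0.0, 0.001, 0.0]
```

jog_arm(motion=[[0,35,-8,0,0,0],[40,53,-8,0,0,0],[80,53,-8,0,0,0],[110,53,-8,0,0,0],[116,53,-8,0,0,0]])

```text
clock: 12.85
position: [0.4814, -0.0029, 0.023]
ee_rot: [0.101, 1.575, -0.101]
force: [-0.5, 0.2, -1.7]
finger_gap: 0.0146
```

jog_arm(motion=[[2,0,0,0,0,0],[4,0,0,0,0,0],[6,0,0,0,0,0],[8,0,0,0,0,0],[8,0,0,0,0,0]])

```text
clock: 13.35
position: [0.4857, -0.0038, 0.0197]
ee_rot: [0.098, 1.566, -0.099]
force: [0.7, -0.2, -1.3]
finger_gap: 0.0147
```

```bash
python3 -c "
from h import *
show()"
```

```text
t 13.35 pos [485.7  -3.8  19.7] phi 82.8 down [ 0.002 -0.001 -1.   ] F [ 0.7 -0.2 -1.3] gap 0.0147 j [-0.11  0.04  1.99 -0.    1.11 -1.56]
```

jog_arm(motion=[[1,0,0,0,0,0],[2,0,0,0,0,0],[3,0,0,0,0,0],[3,0,0,0,0,0]])

```text
clock: 13.75
position: [0.4855, -0.0036, 0.018]
ee_rot: [0.097, 1.567, -0.098]
force: [-9.8, 1.5, 20.2]
finger_gap: 0.0145
```

jog_arm(motion=[[0,0,0,0,0,0],[0,0,0,0,0,0],[0,0,0,0,0,0]], jaw=0.4)

```text
clock: 14.05
position: [0.4852, -0.0036, 0.016]
ee_rot: [0.098, 1.567, -0.099]
force: [0.8, -0.1, -0.3]
finger_gap: 0.0511
```

jog_arm(motion=[[-20,0,0,0,0,0],[-60,0,0,0,0,0],[-100,0,0,0,0,0],[-100,0,0,0,0,0],[-100,0,0,0,0,0]])

```text
clock: 14.55
position: [0.486, -0.0037, 0.1172]
ee_rot: [0.097, 1.565, -0.099]
force: [0.9, -0.1, 0.3]
finger_gap: 0.0511
```

```bash
python3 -c "
from h import *
show(); print(go(440,-60,130,-7))
p=bot.read_camera('side'); cv2.imwrite('pics/s4.png',cv2.resize(p['frame'][140:360,180:440,::-1],None,fx=2.6,fy=2.6,interpolation=cv2.INTER_CUBIC))
for n,z in (('panel_bar',.036),('panel_lip',.046)): print(n,[(r['score'],at(p,r['centre'],z)[0]) for r in bot.tip_of(p,n)])"
```

```text
t 14.55 pos [486.   -3.7 117.2] phi 82.8 down [ 0.004 -0.001 -1.   ] F [ 0.9 -0.1  0.3] gap 0.0511 j [-0.11 -0.1   1.93 -0.    1.3  -1.56]
[-13.0, -61.6, -38.6, 1.568, 0.004, -0.003]
panel_bar [(0.88, array([0.48123907, 0.0031601 , 0.036     ])), (0.6, array([ 0.36546631, -0.48034772,  0.036     ])), (0.23, array([ 0.4871309 , -0.23329445,  0.036     ]))]
panel_lip [(0.9, array([ 0.3104277 , -0.46043835,  0.046     ])), (0.56, array([ 0.42932772, -0.00398996,  0.046     ]))]
```

View pics/s4.png

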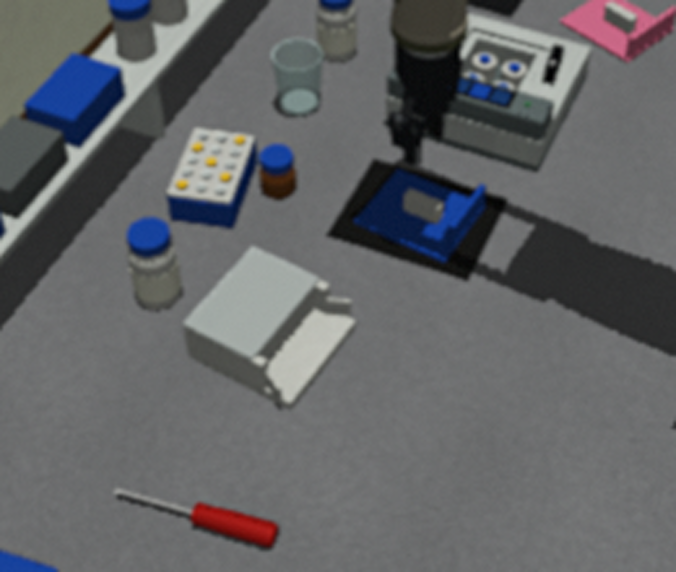

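The panel lies flat on the mat, bar up, with its lip towards the robot at crop (455,225). I'll move the arm aside, turn the jaws, and measure the panel and bay from the top camera.

jog_arm(motion=[[-15,-35,0,0.13,0,0],[-30,-75,0,0.27,0,0],[-30,-115,0,0.41,0,0],[-30,-150,0,0.55,0,0],[-30,-180,0,0.69,0,0]])

```text
clock: 15.2
position: [0.4612, -0.1835, 0.1445]
ee_rot: [0.642, 1.475, -0.642]
force: [0.2, -0.2, -0.0]
finger_gap: 0.0512
```

jog_arm(motion=[[0,0,0,0.14,0,0],[0,0,0,0.28,0,0],[0,0,0,0.42,0,0],[0,0,0,0.56,0,0],[0,0,0,0.7,0,0]])

```text
clock: 15.7
position: [0.4615, -0.1817, 0.1442]
ee_rot: [1.172, 1.235, -1.173]
force: [-0.6, -0.3, 0.6]
finger_gap: 0.051
```

jog_arm(motion=[[0,0,0,0.1,0,0],[0,0,0,0.18,0,0],[0,0,0,0.18,0,0]])

```text
clock: 16.0
position: [0.4616, -0.1817, 0.1444]
ee_rot: [1.301, 1.149, -1.302]
force: [0.1, -0.3, -0.1]
finger_gap: 0.0512
```

```bash
python3 - <<'E'
from h import *
show()
p=bot.read_camera('top'); cv2.imwrite('pics/t5.png',cv2.resize(p['frame'][140:300,190:400,::-1],None,fx=3.5,fy=3.5,interpolation=cv2.INTER_CUBIC))
X=cloud(p); z=X[...,2]; hsv=cv2.cvtColor(p["frame"],cv2.COLOR_RGB2HSV); w=np.zeros(z.shape,bool); w[190:275,290:365]=1
bl=(hsv[...,1]>120)&(hsv[...,0]>100)&(hsv[...,0]<130)
print("plate+lip",rect(p,w&bl&(abs(z-.008)<.007),.008)); print("lip",rect(p,w&bl&(z>.034),.046)); print("bar",rect(p,w&(hsv[...,1]<100)&(z>.024),.036))
for n,h in (('panel_bar',.036),('panel_lip',.046)): print(n,[(r['score'],at(p,r['centre'],h)[0]) for r in bot.tip_of(p,n)])
b=z.copy(); b[:,:205]=np.nan; b[:,290:]=np.nan; b[:160]=np.nan;b[245:]=np.nan
print("bay floor",rect(p,abs(b-.014)<.005,.014))
E
```

```text
t 16.0 pos [ 461.6 -181.7  144.4] phi -7.2 down [-0.002  0.001 -1.   ] F [ 0.1 -0.3 -0.1] gap 0.0512 j [-0.48 -0.09  1.87 -0.    1.36 -0.35]
plate+lip ([490.3, -2.9, 112.6, 129.8, 82.9], 1228)
lip ([429.0, 3.1, 104.2, 8.6, 82.7], 102)
bar ([384.8, -103.8, 27.1, 63.5, 88.0], 123)
panel_bar [(0.95, array([ 0.36033976, -0.48057782,  0.036     ])), (0.93, array([ 0.49091141, -0.00228508,  0.036     ])), (0.73, array([0.74823089, 0.07802593, 0.036     ]))]
panel_lip [(0.76, array([0.43521251, 0.00406666, 0.046     ])), (0.73, array([ 0.31123334, -0.46069738,  0.046     ]))]
bay floor ([526.7, 255.9, 141.6, 54.9, 82.7], 637)
```

View pics/t5.png

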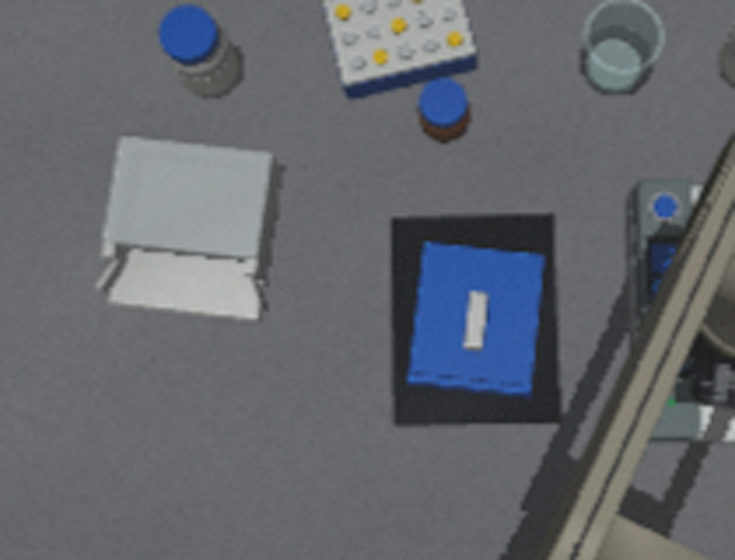

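The panel and bay both have a yaw of about -7.2°, and the lip is at (429.5, 4). Next I take the lip.

```bash
python3 -c "
from h import *
print(go(429.5,4,70,-7.2))"
```

```text
[75.2, -54.9, -180.5, 0.004, -0.0, 0.0]
```

jog_arm(motion=[[20,-14,-45,0,0,0],[35,-28,-90,0,0,0],[45,-42,-135,0,0,0],[60,-55,-180.5,0,0,0],[74,-55,-180.5,0,0,0]], jaw=0.7, squeeze=80)

```text
clock: 16.65
position: [0.429, 0.0086, 0.071]
ee_rot: [1.296, 1.152, -1.294]
force: [0.3, 0.2, 0.1]
finger_gap: 0.0258
```

jog_arm(motion=[[0,0,0,0,0,0],[0,0,0,0,0,0]])

```text
clock: 16.85
position: [0.4303, 0.0035, 0.0721]
ee_rot: [1.299, 1.147, -1.299]
force: [-0.2, -0.1, 0.9]
finger_gap: 0.0255
```

```bash
python3 -c "
from h import *
show();print(go(429.5,4,16,-7.2))"
```

```text
t 16.85 pos [430.3   3.5  72.1] phi -7.0 down [ 0.001 -0.001 -1.   ] F [-0.2 -0.1  0.9] gap 0.0255 j [-0.11 -0.2   2.11 -0.    1.23  0.01]
[56.1, -0.9, -0.4, 0.003, 0.001, -0.001]
```

jog_arm(motion=[[20,-1,0,0,0,0],[40,-1,0,0,0,0],[55,-1,0,0,0,0],[55,-1,0,0,0,0]])

```text
clock: 17.25
position: [0.4285, 0.0027, 0.0159]
ee_rot: [1.3, 1.148, -1.303]
force: [0.4, 0.2, -0.7]
finger_gap: 0.0259
```

jog_arm(motion=[[0,0,0,0,0,0],[0,0,0,0,0,0],[0,0,0,0,0,0],[0,0,0,0,0,0]], jaw=1)

```text
clock: 17.65
position: [0.4306, 0.0033, 0.0183]
ee_rot: [1.301, 1.145, -1.298]
force: [-0.7, -2.9, 6.1]
finger_gap: 0.0066
```

```bash
python3 -c "
from h import *
show()"
```

```text
t 17.65 pos [430.6   3.3  18.3] phi -7.1 down [ 0.003 -0.001 -1.   ] F [-0.7 -2.9  6.1] gap 0.0066 j [-0.11 -0.11  2.15 -0.    1.11  0.01]
```

jog_arm(motion=[[-5,0,0,0,0,0],[-15,0,0,0,0,0],[-35,0,0,0,0,0],[-50,0,0,0,0,0],[-50,0,0,0,0,0]])

```text
clock: 18.15
position: [0.4314, 0.0038, 0.0698]
ee_rot: [1.302, 1.143, -1.296]
force: [0.3, -0.3, -1.3]
finger_gap: 0.0062
```

```bash
python3 -c "
from h import *
show();print(go(355,277,68,-7.25))"
```

```text
t 18.15 pos [431.4   3.8  69.8] phi -7.1 down [ 0.006 -0.001 -1.   ] F [ 0.3 -0.3 -1.3] gap 0.0062 j [-0.11 -0.2   2.12 -0.    1.22  0.01]
[1.1, -109.5, -261.7, 0.003, 0.0, -0.006]
```

jog_arm(motion=[[0,-30,-30,0,0,0],[0,-50,-65,0,0,0],[0,-65,-100,0,0,0],[0,-75,-135,0,0,0],[0,-75,-140,0,0,0]])

```text
clock: 18.65
position: [0.3708, 0.155, 0.0663]
ee_rot: [1.298, 1.15, -1.297]
force: [0.6, -0.3, -0.8]
finger_gap: 0.0063
```

jog_arm(motion=[[0,-10,-30,0,0,0],[0,-20,-65,0,0,0],[0,-34,-100,0,0,0],[0,-34,-121,0,0,0],[0,-34,-121,0,0,0]])

```text
clock: 19.15
position: [0.3534, 0.2781, 0.0665]
ee_rot: [1.299, 1.148, -1.297]
force: [-0.5, -0.4, -1.9]
finger_gap: 0.0067
```

jog_arm(motion=[[0,0,0,0,0,0],[0,0,0,0,0,0]])

```text
clock: 19.35
position: [0.3534, 0.2752, 0.0662]
ee_rot: [1.299, 1.146, -1.301]
force: [0.0, -0.1, -1.3]
finger_gap: 0.0064
```

```bash
python3 - <<'E'
from h import *
show()
for c in ("top","side"):
    p=bot.read_camera(c); X=cloud(p); hsv=cv2.cvtColor(p["frame"],cv2.COLOR_RGB2HSV); f=p["frame"]
    m=(hsv[...,1]>120)&(hsv[...,0]>100)&(hsv[...,0]<130)&(X[...,0]>.34)&(X[...,0]<.52)&(X[...,1]>.18)&(X[...,1]<.36)
    v,u=np.nonzero(m); print(c,m.sum(),"u",u.min(),u.max(),"v",v.min(),v.max())
    P=X[m]; 
    pl=P[P[:,2]<np.median(P[:,2])+.02]; A=np.c_[pl[:,:2],np.ones(len(pl))]
    for _ in range(4):
        k=np.linalg.lstsq(A,pl[:,2],rcond=None)[0]; e=pl[:,2]-A@k; g=abs(e)<.006; pl=pl[g];A=A[g]
    print("plate plane slope",k[:2],"z med",np.median(pl[:,2]),len(pl)); print("rect",rect(p,m&(abs(X[...,2]-np.median(pl[:,2]))<.01),np.median(pl[:,2])))
    print('lip',[(r['score'],at(p,r['centre'],.096)[0]) for r in bot.tip_of(p,'panel_lip')],'bar',[(r['score'],at(p,r['centre'],.086)[0]) for r in bot.tip_of(p,'panel_bar')])
    y0=100 if c=="top" else 160; cv2.imwrite(f'pics/{c}6.png',cv2.resize(f[130:310,150:330,::-1] if c=="top" else f[190:350,170:360,::-1],None,fx=3.4,fy=3.4,interpolation=cv2.INTER_CUBIC))
E
```

```text
t 19.35 pos [353.4 275.2  66.2] phi -7.1 down [ 0.    -0.002 -1.   ] F [ 0.  -0.1 -1.3] gap 0.0064 j [ 0.55 -0.14  2.07 -0.    1.21  0.67]
top 1097 u 218 256 v 232 278
plate plane slope [-0.00432393  0.00380189] z med 0.056360349893893914 1021
rect ([416.2, 267.3, 109.6, 128.4, 82.5], 1030)
lip [(0.64, array([0.36025815, 0.26995457, 0.096     ])), (0.57, array([ 0.31421952, -0.44114349,  0.096     ])), (0.45, array([0.47678913, 0.00353106, 0.096     ]))] bar [(0.78, array([0.41541647, 0.27140377, 0.086     ])), (0.57, array([ 0.36207924, -0.45900393,  0.086     ]))]
side 1037 u 301 357 v 260 305
plate plane slope [-0.00112263 -0.00260127] z med 0.05627206049214517 856
rect ([414.4, 269.3, 111.7, 128.9, 83.1], 873)
lip [(0.57, array([0.35966958, 0.2737718 , 0.096     ])), (0.18, array([0.66567887, 0.31528751, 0.096     ]))] bar [(0.87, array([0.40712828, 0.26748776, 0.086     ]))]
```

View pics/side6.png

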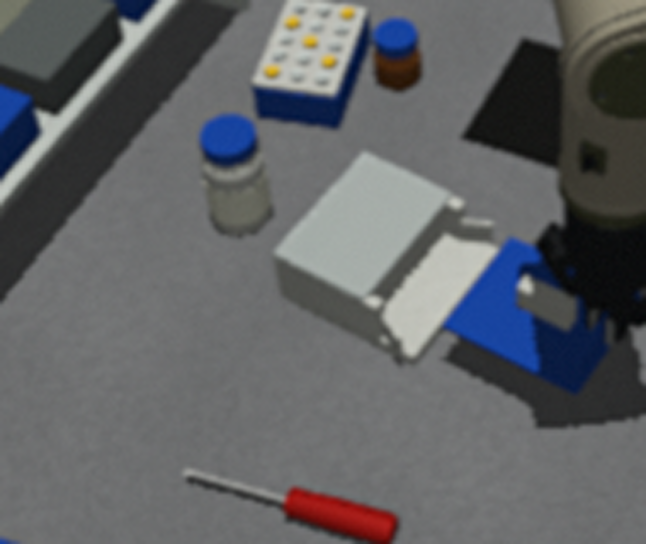

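The panel is level, nose just outside the bay mouth, and roughly centred (about 2 mm off towards -y). I lower it and insert it.

jog_arm(motion=[[15,0,-2,0,0,0],[32,0,-2,0,0,0],[32,0,-2,0,0,0],[32,0,-2,0,0,0]])

```text
clock: 20.05
position: [0.3535, 0.278, 0.0347]
ee_rot: [1.299, 1.147, -1.3]
force: [-0.2, 1.1, -0.6]
finger_gap: 0.0061
```

jog_arm(motion=[[0,12,0,0,0,0],[0,24,0,0,0,0],[0,36,0,0,0,0],[0,48,0,0,0,0],[0,60,0,0,0,0]])

```text
clock: 20.55
position: [0.4148, 0.2706, 0.035]
ee_rot: [1.301, 1.146, -1.299]
force: [0.4, 0.1, -1.7]
finger_gap: 0.0066
```

```bash
python3 - <<'E'
from h import *
show()
p=bot.read_camera("top"); cv2.imwrite('pics/t7.png',cv2.resize(p["frame"][150:290,180:330,::-1],None,fx=4,fy=4,interpolation=cv2.INTER_CUBIC))
E
```

```text
t 20.55 pos [414.8 270.6  35. ] phi -7.1 down [ 0.002 -0.001 -1.   ] F [ 0.4  0.1 -1.7] gap 0.0066 j [ 0.48  0.04  1.96 -0.    1.14  0.6 ]
```

View pics/t7.png

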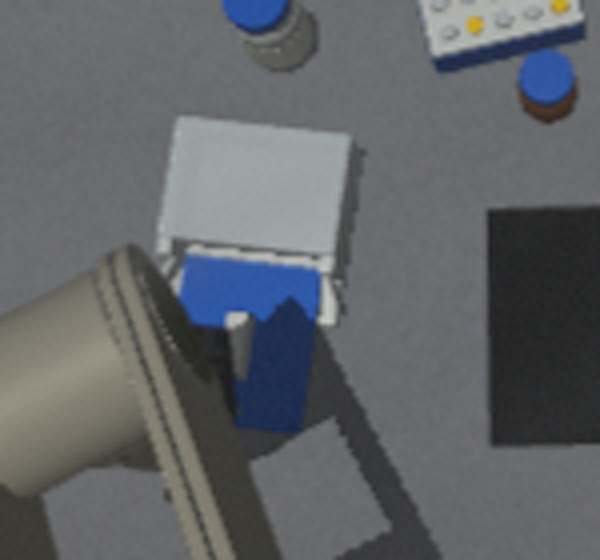

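The panel is centred between the cheeks with its nose entering under the roof, at crop (250,262), and there is no contact force. I continue.

jog_arm(motion=[[0,12,0,0,0,0],[0,24,0,0,0,0],[0,36,0,0,0,0],[0,46,0,0,0,0]])

```text
clock: 21.0
position: [0.4602, 0.265, 0.0349]
ee_rot: [1.3, 1.146, -1.299]
force: [-0.4, -0.4, -1.3]
finger_gap: 0.0066
```

jog_arm(motion=[[1,8,0,0,0,0],[2,16,0,0,0,0],[3,24,0,0,0,0],[3,32,0,0,0,0],[3,36,0,0,0,0]])

```text
clock: 21.5
position: [0.4955, 0.2607, 0.0319]
ee_rot: [1.3, 1.146, -1.299]
force: [0.0, 0.1, -1.1]
finger_gap: 0.0067
```

```bash
python3 -c "
from h import *
show()"
```

```text
t 21.5 pos [495.5 260.7  31.9] phi -7.1 down [ 0.001 -0.001 -1.   ] F [ 0.   0.1 -1.1] gap 0.0067 j [ 0.39  0.21  1.78 -0.    1.15  0.52]
```

jog_arm(motion=[[1,3,0,0,0,0],[1.5,6,0,0,0,0],[1.5,9,0,0,0,0],[1.5,11,0,0,0,0],[1.5,11,0,0,0,0]])

```text
clock: 22.0
position: [0.5058, 0.2594, 0.0304]
ee_rot: [1.3, 1.147, -1.299]
force: [0.5, -0.3, -0.9]
finger_gap: 0.0065
```

jog_arm(motion=[[0,1,0,0,0,0],[0,2,0,0,0,0],[0,2,0,0,0,0]])

```text
clock: 22.3
position: [0.5066, 0.2594, 0.0303]
ee_rot: [1.299, 1.148, -1.301]
force: [-6.3, 0.6, 1.4]
finger_gap: 0.0067
```

```bash
python3 -c "
from h import *
show()"
```

```text
t 22.3 pos [506.6 259.4  30.3] phi -7.1 down [-0.001 -0.    -1.   ] F [-6.3  0.6  1.4] gap 0.0067 j [ 0.38  0.24  1.75 -0.    1.15  0.51]
```

jog_arm(motion=[[0.5,1,0,0,0,0],[1,2,0,0,0,0],[1,2.5,0,0,0,0],[1,2.5,0,0,0,0]])

```text
clock: 22.7
position: [0.5067, 0.2595, 0.0303]
ee_rot: [1.296, 1.152, -1.304]
force: [-23.9, -0.3, 22.7]
finger_gap: 0.0069
```

```bash
python3 -c "
from h import *
show()"
```

```text
t 22.7 pos [506.7 259.5  30.3] phi -7.1 down [-0.006 -0.001 -1.   ] F [-23.9  -0.3  22.7] gap 0.0069 j [0.38 0.24 1.75 0.   1.16 0.51]
```

jog_arm(motion=[[-1,-2,0,0,0,0],[-1,-2,0,0,0,0]])

```text
clock: 22.9
position: [0.5067, 0.2595, 0.0303]
ee_rot: [1.299, 1.149, -1.301]
force: [-7.7, 1.9, 2.9]
finger_gap: 0.0066
```

jog_arm(motion=[[0,0,0,0,0,0],[0,0,0,0,0,0],[0,0,0,0,0,0]], jaw=0.7)

```text
clock: 23.2
position: [0.5087, 0.259, 0.0307]
ee_rot: [1.301, 1.146, -1.299]
force: [0.2, 0.7, -0.3]
finger_gap: 0.0253
```

jog_arm(motion=[[-15,0,0,0,0,0],[-45,0,0,0,0,0],[-90,0,0,0,0,0],[-120,0,0,0,0,0],[-120,0,0,0,0,0]])

```text
clock: 23.7
position: [0.5118, 0.2606, 0.1582]
ee_rot: [1.309, 1.143, -1.289]
force: [0.4, -0.1, -1.0]
finger_gap: 0.0253
```

jog_arm(motion=[[0,0,45,0,0,0],[0,0,90,0,0,0],[0,0,135,0,0,0],[0,0,180,0,0,0],[0,0,225,0,0,0]])

```text
clock: 24.2
position: [0.4796, 0.0342, 0.1509]
ee_rot: [1.3, 1.146, -1.299]
force: [0.8, 0.7, -1.1]
finger_gap: 0.0253
```

```bash
python3 - <<'E'
from h import *
show()
p=bot.read_camera("side"); q=bot.read_camera("top")
a=cv2.resize(p["frame"][100:340,180:440,::-1],None,fx=2.2,fy=2.2,interpolation=cv2.INTER_CUBIC); b=cv2.resize(q["frame"][150:260,200:290,::-1],None,fx=2.5,fy=2.5,interpolation=cv2.INTER_CUBIC)
o=np.zeros((528,800,3),np.uint8); o[:a.shape[0],:a.shape[1]]=a; o[:b.shape[0],a.shape[1]:a.shape[1]+b.shape[1]]=b; cv2.imwrite("pics/f8.png",o)
X=cloud(q); hsv=cv2.cvtColor(q["frame"],cv2.COLOR_RGB2HSV)
m=(hsv[...,1]>120)&(hsv[...,0]>100)&(hsv[...,0]<130)&(X[...,0]>.47)&(X[...,0]<.54)&(X[...,1]>.18)&(X[...,1]<.33)
print("lip",rect(q,m&(X[...,2]>.044),.058)); print(rect(q,m&(X[...,2]<.028),.02))
E
```

```text
t 24.2 pos [479.6  34.2 150.9] phi -7.1 down [ 0.002 -0.001 -1.   ] F [ 0.8  0.7 -1.1] gap 0.0253 j [-0.03 -0.15  1.91 -0.    1.37  0.09]
lip ([507.6, 257.3, 105.6, 9.4, 82.8], 106)
([524.0, 258.5, 105.4, 28.6, 89.1], 243)
```

View pics/f8.png

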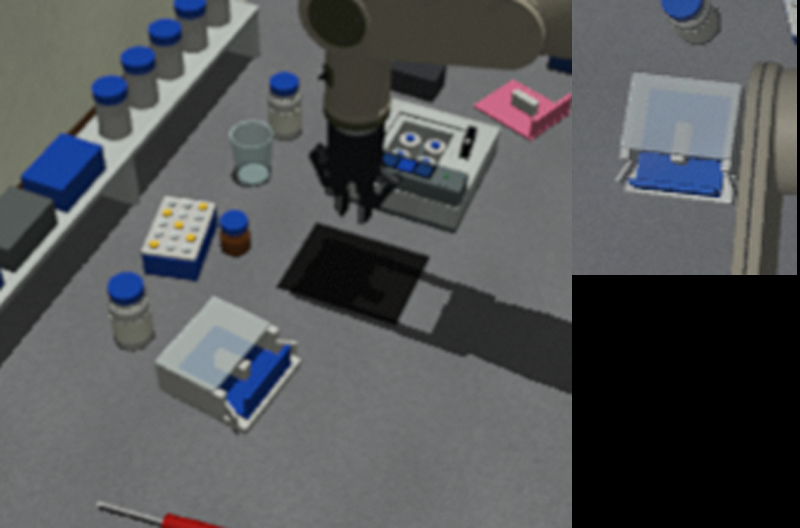

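The panel is home under the clear roof, bar up with the lip at the open front. The lip is measured at (507.6, 257.3), against about (508.9, 257.9) expected. The arm is clear of everything, so I hand in.

```bash
python3 -c "
from cell import bot
print(bot.job_done())"
```

```text
the job is handed in; nothing more can be done
None
```

I turned both buttons aside, lifted the panel out by its bar and laid it flat on the mat. I then took it by the lip, slid it into the parking bay and handed the job in at about 24 s. The hand-in gave no verdict.

**Last checks:**
- **Panel home:** pushing the last few millimetres met a firm stop at about 24 N. The lip centre then measured (507.6, 257.3) mm against about (508.9, 257.9) expected, roughly 1.5 mm apart. The stop came about 2 mm earlier than my camera estimate of the bay, which is within its error.
- **Panel position:** the last picture shows it under the roof, bar up and lip at the open front. The gripper was off it and touching nothing.
- **Buttons:** after turning, the side view showed both lying along y, at about 1.45 rad judging by how far I turned them. In the last picture the arm hid the back button, so I saw only the front one again.
- **Bystanders:** those I could see in the last picture looked unmoved. I did not measure them, and the steel block and part of the screwdriver were hidden or out of frame.

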